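# Pack the block heater with spacers and hold the lid down on the stack

## Task

Lay orange spacer plates one on top of another, flat, centred and square on the heater's metal sample block, using just as many as it takes for the lid's pressure pad to bear on the stack when the lid is swung down, with the lid close to level (too few and the lid drops onto its own stop without touching the stack; too many and it stays cocked up). Then swing the sprung lid down onto the stack and finish with the gripper still pressing the lid firmly on the stack: do not let go, because the lid springs open by itself. Keep any spare spacer on the bench, and leave the bottle, tube rack and tip box alone.

Things in the scene. Friction and masses are not known exactly. Their poses are not given: they have to be found in the camera images.
- heater: Fixed dry-block heater, cream body with a black deck: 280 mm (x) by 250 mm (y), deck 80 mm above the bench. Origin at the middle of its underside, z up; y points to the side with the lid's hinge, x is parallel to the hinge.
- block_top (a point): Centre of the top face of the fixed bare metal sample block (106 mm along x, 76 mm along y, flat, wells only drawn), 30 mm from the deck's middle away from the hinge. Axes as the heater's: x parallel to the hinge, y towards it, z up. It rises 16 to 34 mm above the deck, differing from start to start.
- lid_hinge (a point): Point midway along the lid's hinge line, fixed, 38 mm above the deck, 110 mm from the block's centre in +y. Axes as the heater's. The gap to fill is its height above block_top (4 to 22 mm): with the lid level, the pad's underside is at the hinge line's height.
- lid (a joint): Lid angle in rad: 0 level, on its own stop; 1.57 upright. Starts near upright; a spring always brings it back (some 2.5 N at lid_press near level). Cream plate 150 mm along the hinge, reaching 180 mm out from it, 22 mm thick; outer face 26 mm from the plane through hinge line and pad underside. 12 mm of stack above the gap cocks it up 0.13 rad.
- lid_press (a point): Middle of the lid's outer face (turned up when closed, away from the block when upright), 140 mm out from the hinge line and 40 mm from the free edge: a good place to push. z: outward normal of that face; y: towards the hinge.
- lid_pad (a point): Centre of the underside of the lid's dark steel pressure pad, 80 mm along the hinge, from 95 to 125 mm out from it, 4 mm proud of the lid's inner face. It comes down over the block's centre. z points into the lid.
- spacer0: Orange rigid spacer plate, 84 mm (x) by 44 mm (y) by 12 mm thick, about 0.12 kg, lying flat on the bench; origin at the centre of its underside, z up. The three spacers are identical; not all are needed. Grip it across the 44 mm.
- spacer1: Orange rigid spacer plate, 84 mm (x) by 44 mm (y) by 12 mm thick, about 0.12 kg, lying flat on the bench; origin at the centre of its underside, z up. The three spacers are identical; not all are needed. Grip it across the 44 mm.
- spacer2: Orange rigid spacer plate, 84 mm (x) by 44 mm (y) by 12 mm thick, about 0.12 kg, lying flat on the bench; origin at the centre of its underside, z up. The three spacers are identical; not all are needed. Grip it across the 44 mm.
- reagent_bottle: Amber bottle, 56 mm diameter, 110 mm tall, standing on the bench; origin at the centre of its underside. Leave alone.
- tube_rack: Blue tube rack with capped tubes, 110 by 60 mm, 47 mm tall; origin at the centre of its underside. Leave alone.
- tip_box: Clear box with a green lid, 85 by 120 mm, 62 mm tall; origin at the centre of its underside. Leave alone.

How it is judged:
By the outcome, as a careful person would: the job done as asked, in the order asked, and still so for the second after the job is handed in, while the arm keeps its last pose, push and grip.
It also fails if it takes over 72 s, if anything falls off the work surface, if the arm or the gripper's body presses on something with over 40 N, if the wrist force passes 120 N, or if a joint passes its speed limit or range.

## Robot

A 6-joint arm with a two-finger parallel gripper is mounted at the origin on the work surface. World frame = base frame: x ahead of the robot, y to its left, z up, the work surface at z = 0. Lengths are in m, angles in rad, forces in N, time in s.
With the tool pointing down it reaches from about 0.275 to 0.725 m from the base axis. Payload 15.9 kg.
Tool frame: the origin (TCP) lies midway between the tips of the shut fingers; the grasp point (between the pads) lies 19 mm behind it (tcp_to_grasp is the distance from the TCP to the grasp point, in m); z points along the fingers, y is the line along which they close (so a half turn about z gives the same grasp; the last joint's range is limited). The gripper opens to 85 mm and grips with 20 to 120 N. Pads are 22 mm wide; open, the fingers measure 114 mm over their backs; the gripper's body (76 mm by 85 mm) begins 54 mm behind the grasp point. The pads swing forward as they close: fully open they stand 13 mm farther back than shut.
Start: joints at [-1.159, 0.213, -0.034, 1.323, 0, 1.571], TCP at [0.2, -0.458, 0.231] pointing down, gripper open.
Joint ranges: [-2.98, 2.98], [-0.74, 1.72], [-1.14, 1.35], [-2.1, 2.04], [-1.57, 1.44], [-3.14, 3.14]. Speed limits (rad/s): [1.89, 1.89, 2.39, 2.57, 3.14, 3.14].

## Interface

Orientations are given as [roll, pitch, yaw] about the fixed x, y, z axes, in that order (R = Rz(yaw) Ry(pitch) Rx(roll)).
In Python, from workcell import sense, camera, camera_info, sign_off, tcp_to_grasp gives the robot as it stands.
- The arm moves only by the tool step_arm, never from a script. Its argument "series" is one flat list of numbers, 7 for each row, row after row: the shift along the tool's x, y, z in cm, then the turn, a rotation vector about the tool's x, y, z in degrees, then the closure in counts, from 0 (fully open) to 255 (shut). In form: [x, y, z, rx, ry, rz, hand, x, y, z, rx, ry, rz, hand, ...]. A call has 1 to 10 rows; each row shifts and turns the commanded pose from where the row before left it, along the tool's axes as they then stand; what a row does not reach is not made up. A row lasts 1/8 s, in which the tool goes at most 62.5 mm and 10.7 degrees, less where a joint would pass 70% of its speed; a pose out of reach is approached as far as the arm can. A call with a gripper value outside its range is refused whole. The fingers move at their own pace and stop on an object; "grip_force" is the grip in N (left out, the last holds). Time passes only in rows, so rows that do not move let the fingers close. It gives the time, the measured TCP pose, the force, the opening and the grip force at its end, in the units of the state.
- sense(): the state, without advancing time (a new reading comes with each control period).
- camera(name): name is "scene" or "top"; returns the picture (384x512x3 uint8, red, green, blue); there is no depth.
- camera_info(name): a dict with "fov_y" (degrees; the focal length in pixels is half the picture's height over the tangent of half this angle, whatever the lens; pixels are square), "cx", "cy" (the principal point, pixels), "T" (4x4, takes a point from camera to world coordinates). Camera axes: x right, y down, z forward; pixel columns grow to the right and rows downward; lengths in m; the calibration is good to about 2 mm. A picture is of the moment at which its call begins. camera_info takes no time and is no camera call.
- sign_off(): hands the job in; it is judged then, once.
The state is a dict: "time": time; "qpos": joint angles; "joint_velocities": joint speeds; "tau": joint torques, N m; "ee_pos": TCP position; "eef_rot": TCP orientation; "wrist_force": force on the tool from outside, world axes, zero at the start; "torque": the same for the moment, N m; "finger_gap": opening from 0.0 (shut) to 1.0 (fully open); "grasp_force": force on a finger pad.
Only numpy, scipy, OpenCV 4.12 (cv2) and the standard library are available. Lean on these libraries where they do the work, as an engineer would, in place of code of your own. Each camera call takes 0.05 s, during which the arm holds its last target. There are 200 camera calls.

## Working session

There is one attempt and no reset: what is moved stays moved. The work goes in short steps, Python scripts to look and compute and a tool call to move; the robot and the scene stay as the last step left them, time stands still between calls to the robot, and variables do not carry over. Pictures are saved under pics/ and viewed, at most 10 in all, crops included, and the job is handed in when it is done.

Besides the shell and the picture viewer there is one more tool, called after "Call:" as name(argument=value, ...), one argument or row to a line, values as JSON. step_arm: Moves the arm, as the interface text tells. Its arguments: {"type":"object","properties":{"series":{"type":"array"},"grip_force":{"type":"number"}},"required":["series"]}

```bash
mkdir -p pics; ls
python3 - <<'E'
from workcell import *
import cv2,numpy as np
for n in("scene","top"):
    cv2.imwrite(f"pics/{n}0.png",camera(n)[:,:,::-1]); print(n,camera_info(n))
print(sense(),tcp_to_grasp)
E
```

```text
pics
scene {'fov_y': 46.611913299607565, 'cx': 258.8620865246898, 'cy': 189.0502718252393, 'T': array([[ 0.00971257,  0.52816928, -0.84908355,  1.51525164],
       [ 0.99993513, -0.01018181,  0.00510459, -0.04534607],
       [-0.00594912, -0.84907806, -0.52823391,  0.74231349],
       [ 0.        ,  0.        ,  0.        ,  1.        ]])}
top {'fov_y': 50.57113027640936, 'cx': 252.76451657195872, 'cy': 194.97368967771186, 'T': array([[ 1.32185379e-02, -9.97671488e-01,  6.69094331e-02,
         4.33688622e-01],
       [-9.99912598e-01, -1.32062386e-02,  6.26142660e-04,
        -5.91635348e-02],
       [ 2.58937260e-04, -6.69118618e-02, -9.97758856e-01,
         1.28949631e+00],
       [ 0.00000000e+00,  0.00000000e+00,  0.00000000e+00,
         1.00000000e+00]])}
{'time': 0.1, 'qpos': array([-1.15897749e+00,  2.13319093e-01, -3.49671893e-02,  1.32352566e+00,
       -1.57797020e-05,  1.57078395e+00]), 'joint_velocities': array([-0.00033236, -0.00095006,  0.00402538, -0.00049379, -0.00124722,
       -0.0013054 ]), 'tau': array([ 1.61844706e-03, -6.87247753e+01,  4.87804198e+01,  1.22804398e-02,
       -2.23637659e-05, -5.52179827e-06]), 'ee_pos': array([ 0.20001056, -0.45791696,  0.23087116]), 'eef_rot': array([-3.14057704e+00,  1.57671233e-05,  4.11831225e-01]), 'wrist_force': array([ 0.88019812,  0.10124569, -0.24211268]), 'torque': array([0.02737399, 0.00444129, 0.01793722]), 'grasp_force': 0.0, 'finger_gap': 0.9984677817635532} 0.0187
```

View pics/scene0.png

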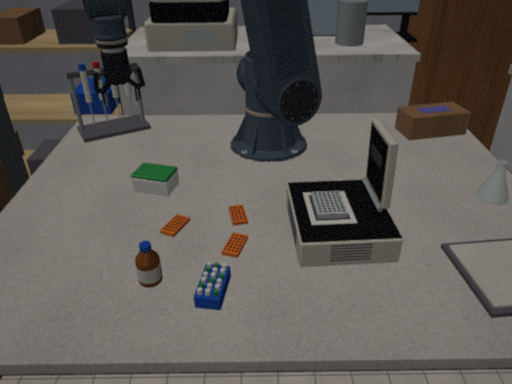

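View pics/top0.png

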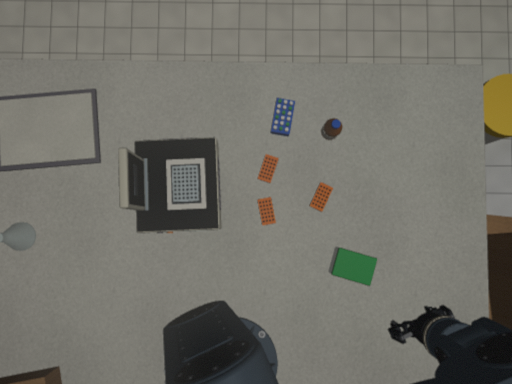

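The scene view shows the heater at about (340,215) with its lid up. The three orange spacers are near (175,225), (238,214) and (235,244). In the top view they are at (268,168), (266,211) and (320,197), and the block is at about (186,184), hinge to the left (+y).

```bash
cat > h.py <<'E'
import cv2,numpy as np
from workcell import *
def ray(n,u,v):
    i=camera_info(n);T=i["T"];f=192/np.tan(np.radians(i["fov_y"]/2))
    return T[:3,3],T[:3,:3]@np.array([(u-i["cx"])/f,(v-i["cy"])/f,1])
def onz(n,u,v,z):
    o,d=ray(n,u,v);return o+d*(z-o[2])/d[2]
def tri(a,b):
    (o,d),(p,e)=ray(*a),ray(*b)
    s=np.linalg.lstsq(np.c_[d,-e],p-o,rcond=None)[0]
    return (o+d*s[0]+p+e*s[1])/2,np.linalg.norm(o+d*s[0]-p-e*s[1])
def proj(n,P):
    i=camera_info(n);T=i["T"];f=192/np.tan(np.radians(i["fov_y"]/2))
    c=T[:3,:3].T@(np.asarray(P)-T[:3,3]);return c[:2]/c[2]*f+[i["cx"],i["cy"]]
def orange(im):
    h=cv2.cvtColor(im,cv2.COLOR_RGB2HSV)
    m=cv2.inRange(h,(3,140,90),(16,255,255))
    m=cv2.morphologyEx(m,cv2.MORPH_CLOSE,np.ones((5,5)))
    return [c for c in cv2.findContours(m,0,2)[0] if cv2.contourArea(c)>100]
def rects(n,im,z):
    for c in orange(im):
        P=np.array([onz(n,*q[0],z)[:2] for q in c],np.float32)
        (x,y),(w,h),a=cv2.minAreaRect(P*1000)
        if w<h:w,h,a=h,w,a+90
        yield x/1000,y/1000,w,h,(a+90)%180-90
E
python3 - <<'E'
from h import *
t=cv2.imread("pics/top0.png")[:,:,::-1];s=cv2.imread("pics/scene0.png")[:,:,::-1]
for n,im in(("top",t),("scene",s)):
    for r in rects(n,im,.012):print(n,np.round(r,3))
# dark deck in top
g=cv2.cvtColor(t,cv2.COLOR_RGB2GRAY)[130:240,115:225]
m=(g<70).astype(np.uint8);m=cv2.morphologyEx(m,cv2.MORPH_OPEN,np.ones((3,3)))
c=max(cv2.findContours(m,0,2)[0],key=cv2.contourArea)
P=np.array([onz("top",*(q[0]+[115,130]),.08)[:2] for q in c],np.float32)
print("deck",cv2.minAreaRect(P*1000))
a=cv2.resize(t[130:240,110:230],None,fx=5,fy=5,interpolation=2);b=cv2.resize(s[115:270,280:400],None,fx=5,fy=3.55,interpolation=2)
b=cv2.resize(s[175:250,285:400],None,fx=6.9,fy=6.9,interpolation=2)
cv2.imwrite("pics/ta.png",a[:,:,::-1]);cv2.imwrite("pics/sa.png",b[:,:,::-1])
E
```

```text
top [ 0.47  -0.101 79.448 40.305 11.483]
top [  0.518  -0.273  80.185  41.414 -24.447]
top [  0.605  -0.104  79.612  40.029 -17.746]
scene [  0.61   -0.104  91.996  44.325 -17.481]
scene [  0.523  -0.273  91.803  46.736 -23.047]
scene [ 0.476 -0.1   93.377 43.035 11.707]
deck ((544.772705078125, 171.75259399414062), (270.2136535644531, 239.31068420410156), 3.297572612762451)
```

View pics/ta.png

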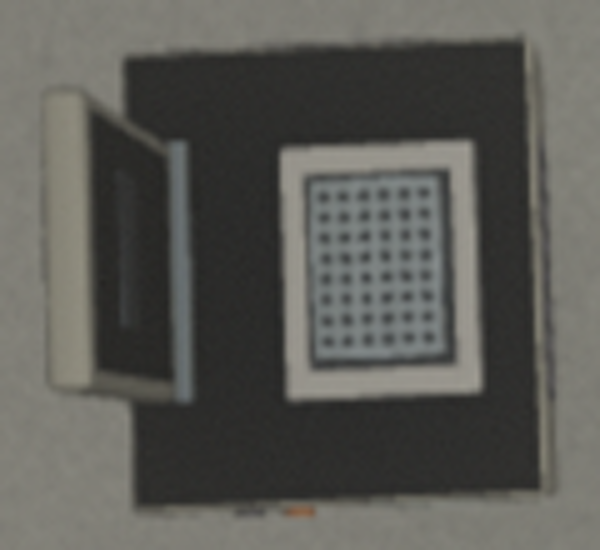

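View pics/sa.png

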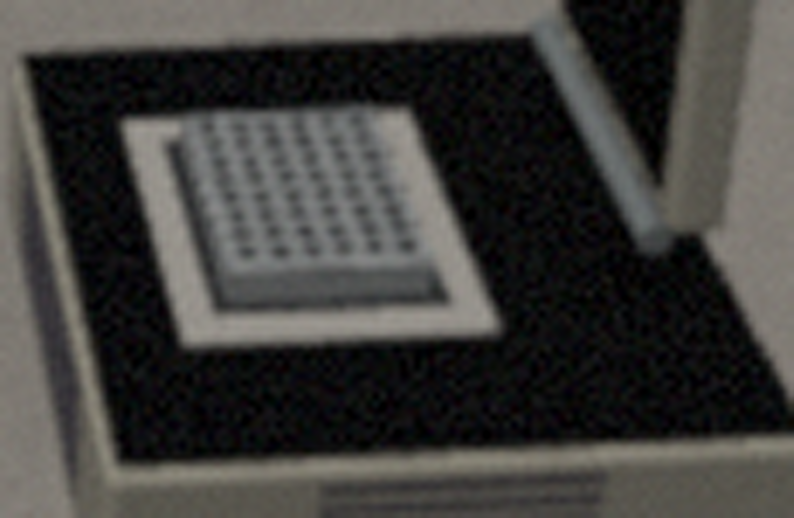

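The first crop shows the block's top face at about (307,180), (440,173), (450,356) and (317,364). The second shows its top front edge from (222,270) to (432,262) and its back edge from (183,112) to (370,103). The white frame lies on the deck in both.

Run:
```python
from h import *
T={"top":[(440,173),(307,180),(450,356),(317,364)],"wells":[(424,192),(323,197),(433,338),(329,342)],"frame":[(473,140),(280,147),(483,388),(288,400)]}
S={"top":[(222,270),(432,262),(183,112),(370,103)],"wells":[(247,252),(407,246),(206,130),(358,120)],"frame":[(185,350),(500,330),(122,120),(412,107)]}
for k in T:
    Q=[]
    for a,b in zip(T[k],S[k]):
        p,e=tri(("top",a[0]/5+109.6,a[1]/5+129.6),("scene",b[0]/6.9+284.6,b[1]/6.9+174.6));Q.append(p);print(k,p.round(4),round(e,4))
    Q=np.array(Q);c=Q.mean(0);ex=Q[0]+Q[1]-Q[2]-Q[3];ey=Q[1]+Q[3]-Q[0]-Q[2]
    print(" c",c.round(4),"yaw x",np.degrees(np.arctan2(ex[1],ex[0])),"yaw y",np.degrees(np.arctan2(-ey[0],ey[1])),np.linalg.norm(ex)/2,np.linalg.norm(ey)/2)
```

```text
top [0.6022 0.105  0.0999] 0.0008
top [0.5971 0.1829 0.0989] 0.002
top [0.4945 0.0997 0.0996] 0.0051
top [0.4887 0.1759 0.0994] 0.0016
 c [0.5456 0.1409 0.0995] yaw x 3.2635924000568806 yaw y 4.070049582975222 0.10823931922984628 0.07720831250183802
wells [0.5909 0.1149 0.0997] 0.0005
wells [0.5872 0.1743 0.0991] 0.0003
wells [0.5049 0.1089 0.0979] 0.0026
wells [0.5017 0.1691 0.0998] 0.0016
 c [0.5462 0.1418 0.0991] yaw x 3.736396229210807 yaw y 3.33172911519443 0.08593038801120872 0.05990337343725548
frame [0.6252 0.0892 0.081 ] 0.0011
frame [0.6189 0.2039 0.0838] 0.0004
frame [0.4764 0.0799 0.0849] 0.0015
frame [0.4679 0.1965 0.0842] 0.0036
 c [0.5471 0.1424 0.0835] yaw x 3.1844353315834053 yaw y 3.6356366706372887 0.1501685421853795 0.11586630013626754
```

Call:
step_arm(
  series=[3.9,-2.2,0,0,0,0,0,3.9,-2.2,0,0,0,0,0,3.9,-2.2,0,0,0,0,0,3.9,-2.2,0,0,0,0,0,3.9,-2.2,0,0,0,0,0,3.9,-2.2,0,0,0,0,0,3.9,-2.2,0,0,0,0,0,3.9,-2.2,0,0,0,0,0,3.9,-2.2,0,0,0,6,0,3.9,-2.2,0,0,0,6,0],
  grip_force=40,
)

```text
time: 1.35
ee_pos: [0.4736, -0.102, 0.2312]
eef_rot: [-3.142, 0.0, 0.199]
wrist_force: [0.8, -1.2, 0.5]
finger_gap: 0.997
grasp_force: 0.0
```

```bash
cat > go.py <<'E'
from h import *
import sys
from scipy.spatial.transform import Rotation as R
x,y,z,yaw=map(float,sys.argv[1:5])
s=sense();A=R.from_euler("xyz",s["eef_rot"]);B=R.from_euler("xyz",[180,0,yaw],degrees=True)
d=np.array([x,y,z])-s["ee_pos"]
print("t",s["time"],"pos",s["ee_pos"].round(4),"rpy",np.degrees(s["eef_rot"]).round(2),"F",s["wrist_force"].round(1),"gap",round(s["finger_gap"],3),"gf",round(s["grasp_force"],1))
print("d tool cm",(A.inv().apply(d)*100).round(2),"in target axes",(B.inv().apply(d)*100).round(2),"rotvec",np.degrees((A.inv()*B).as_rotvec()).round(2))
E
python3 go.py .47 -.101 0 11.5
```

```text
t 1.35 pos [ 0.4736 -0.102   0.2312] rpy [-1.800e+02  2.000e-02  1.141e+01] F [ 0.8 -1.2  0.5] gap 0.997 gf 0.0
d tool cm [-0.32 -0.17 23.12] in target axes [-0.33 -0.17 23.12] rotvec [-0.    0.02 -0.09]
```

Call:
step_arm(
  series=[-0.3,-0.2,5,0,0,0,0,0,0,5,0,0,0,0,0,0,5,0,0,0,0,0,0,4,0,0,0,0,0,0,2.1,0,0,0,0,0,0,1.3,0,0,0,0,0,0,0.7,0,0,0,0,0,0,0,0,0,0,255,0,0,0,0,0,0,255,0,0,0,0,0,0,255],
)

```text
time: 2.6
ee_pos: [0.4702, -0.1023, 0.0012]
eef_rot: [3.141, -0.001, 0.202]
wrist_force: [-2.3, 0.3, 5.9]
finger_gap: 0.5
grasp_force: 39.8
```

Call:
step_arm(
  series=[0,0,0,0,0,0,255,0,0,0,0,0,0,255,0,0,0,0,0,0,255,0,0,0,0,0,0,255],
)

```text
time: 3.1
ee_pos: [0.4703, -0.1023, 0.0012]
eef_rot: [3.141, -0.001, 0.202]
wrist_force: [-1.4, 1.0, 8.8]
finger_gap: 0.5
grasp_force: 40.0
```

```bash
python3 go.py .546 .142 .23 3.5
python3 - <<'E'
from h import *
a=camera("scene");b=camera("top")
x=cv2.resize(a[170:280,130:310],(720,440));cv2.imwrite("pics/g1.png",x[:,:,::-1])
for r in rects("top",b,.012):print(np.round(r,3))
E
```

```text
t 3.1 pos [ 0.4703 -0.1023  0.0012] rpy [ 1.7996e+02 -7.0000e-02  1.1590e+01] F [-1.4  1.   8.8] gap 0.5 gf 40.0
d tool cm [ 12.36 -22.4  -22.88] in target axes [  9.05 -23.92 -22.88] rotvec [ 0.03 -0.07  8.09]
[  0.518  -0.273  79.964  41.578 -24.868]
[  0.616  -0.108  56.509  40.069 -17.746]
```

View pics/g1.png

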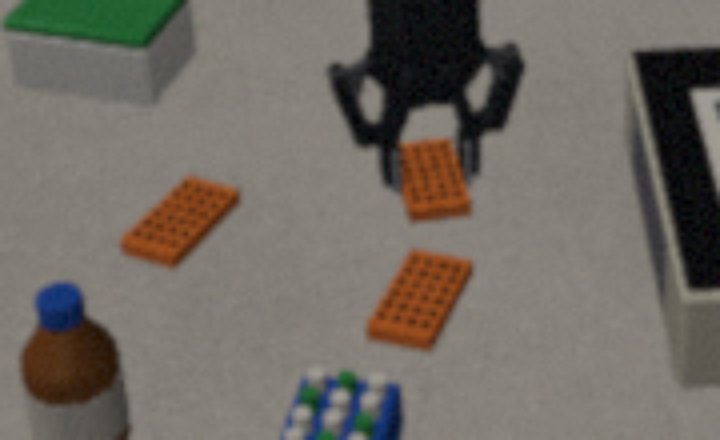

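Spacer gripped: the crop shows the orange plate between the pads at (435,180).

Call:
step_arm(
  series=[0,0,-2,0,0,0,255,0,0,-4,0,0,0,255,0,0,-5,0,0,0,255,0,0,-5,0,0,0,255,2.4,-4.4,-2,0,0,0,255,2.5,-4.5,0,0,0,0,255,2.5,-4.5,0,0,0,0,255,2.5,-4.5,0,0,0,0,255,2.5,-4.5,0,0,0,4,255,0,0,0,0,0,4,255],
)

```text
time: 4.45
ee_pos: [0.5554, 0.0946, 0.1803]
eef_rot: [-3.099, 0.002, 0.146]
wrist_force: [-0.5, -0.2, -1.8]
finger_gap: 0.5
grasp_force: 41.8
```

```bash
python3 go.py .546 .142 .1 3.5
python3 - <<'E'
from h import *
a=camera("scene")
x=cv2.resize(a[40:260,200:420],(600,600));cv2.imwrite("pics/g2.png",x[:,:,::-1])
for r in rects("scene",a,.1922):print(np.round(r,3))
E
```

```text
t 4.45 pos [0.5554 0.0946 0.1803] rpy [-1.7753e+02  1.3000e-01  8.3500e+00] F [-0.5 -0.2 -1.8] gap 0.5 gf 41.8
d tool cm [-0.23 -4.47  8.23] in target axes [-0.65 -4.79  8.03] rotvec [-2.46  0.23  4.85]
[  0.833  -0.09   69.268  33.448 -17.9  ]
[  0.767  -0.217  69.131  33.479 -23.135]
[5.6400e-01 9.4000e-02 9.9501e+01 4.6177e+01 6.7470e+00]
```

View pics/g2.png

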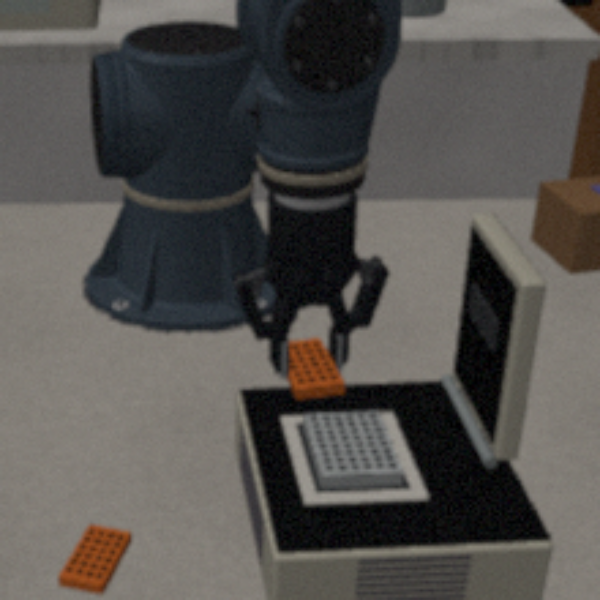

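The plate is held at (315,370) beside the block, with ample clearance to the upright lid. The arm hadn't settled, so I'll let it and re-read.

Call:
step_arm(
  series=[0,0,0,0,0,0,255],
)

```text
time: 4.62
ee_pos: [0.5546, 0.0923, 0.1806]
eef_rot: [-3.1, 0.003, 0.142]
wrist_force: [-0.9, 0.5, -1.3]
finger_gap: 0.497
grasp_force: 41.8
```

```bash
python3 go.py .546 .142 .13 3.5
```

```text
t 4.625 pos [0.5546 0.0923 0.1806] rpy [-1.7759e+02  1.5000e-01  8.1500e+00] F [-0.9  0.5 -1.3] gap 0.497 gf 41.8
d tool cm [-0.13 -4.82  5.26] in target axes [-0.55 -5.01  5.06] rotvec [-2.4   0.24  4.65]
```

Call:
step_arm(
  series=[0,0,0,-2.4,0.2,4.7,255,-0.2,-2.5,1,0,0,0,255,-0.2,-2.5,2,0,0,0,255,-0.1,0,2,0,0,0,255,0,0,0,0,0,0,255,0,0,0,0,0,0,255],
)

```text
time: 5.38
ee_pos: [0.5498, 0.0925, 0.1326]
eef_rot: [-3.098, 0.001, 0.143]
wrist_force: [-0.4, -0.2, -0.2]
finger_gap: 0.501
grasp_force: 41.8
```

```bash
python3 go.py .546 .142 .1 3.5
python3 - <<'E'
from h import *
print(sense()["qpos"].round(3))
E
```

```text
t 5.375 pos [0.5498 0.0925 0.1326] rpy [-1.775e+02  5.000e-02  8.190e+00] F [-0.4 -0.2 -0.2] gap 0.501 gf 41.8
d tool cm [ 0.34 -4.81  3.47] in target axes [-0.07 -4.97  3.26] rotvec [-2.49  0.15  4.69]
[ 0.142  0.367 -0.078  1.126  0.044  3.141]
```

Joint 6 hit its limit, so I'll use the half-turned grasp, which is symmetric.

Call:
step_arm(
  series=[0,0,-2.5,0,0,-8,255,0,0,-2.5,0,0,-10,255,0,0,0,0,0,-10,255,0,0,0,0,0,-10,255,0,0,0,0,0,-10,255,0,0,0,0,0,-10,255,0,0,0,0,0,-10,255,0,0,0,0,0,-10,255,0,0,0,0,0,-10,255,0,0,0,0,0,-10,255],
)

```text
time: 6.62
ee_pos: [0.5504, 0.09, 0.1828]
eef_rot: [3.135, -0.043, 1.859]
wrist_force: [0.1, -0.6, -1.3]
finger_gap: 0.499
grasp_force: 41.8
```

Call:
step_arm(
  series=[0,0,0,0,0,-10,255,0,0,0,0,0,-10,255,0,0,0,0,0,-10,255,0,0,0,0,0,-10,255,0,0,0,0,0,-10,255,0,0,0,0,0,-10,255,0,0,0,0,0,-10,255,0,0,0,0,0,0,255],
)

```text
time: 7.62
ee_pos: [0.5503, 0.09, 0.1826]
eef_rot: [3.099, -0.009, 3.074]
wrist_force: [0.5, 0.6, -1.3]
finger_gap: 0.502
grasp_force: 41.8
```

```bash
python3 go.py .546 .142 .13 183.5
python3 - <<'E'
from h import *
print(sense()["qpos"].round(3))
E
```

```text
t 7.625 pos [0.5503 0.09   0.1826] rpy [177.57  -0.54 176.12] F [ 0.5  0.6 -1.3] gap 0.502 gf 41.8
d tool cm [0.74 4.93 5.49] in target axes [0.12 5.21 5.26] rotvec [ 2.47 -0.38 -7.39]
[0.138 0.345 0.018 1.245 0.044 0.205]
```

Call:
step_arm(
  series=[0,0,0,2.5,-0.4,-7.4,255,0,2.6,1,0,0,0,255,0.1,2.6,2,0,0,0,255,0,0,2.2,0,0,0,255,0,0,0,0,0,0,255,0,0,0,0,0,0,255],
)

```text
time: 8.38
ee_pos: [0.5462, 0.1416, 0.1308]
eef_rot: [-3.141, 0.0, -3.082]
wrist_force: [-0.1, 0.1, -0.1]
finger_gap: 0.499
grasp_force: 41.8
```

```bash
python3 go.py .546 .142 .1 183.5
python3 - <<'E'
from h import *
a=camera("scene")
x=cv2.resize(a[110:270,270:420],(600,640)[::1]);cv2.imwrite("pics/g3.png",x[:600,:,::-1])
E
```

```text
t 8.375 pos [0.5462 0.1416 0.1308] rpy [-1.7997e+02  1.0000e-02 -1.7657e+02] F [-0.1  0.1 -0.1] gap 0.499 gf 41.8
d tool cm [0.02 0.04 3.08] in target axes [0.02 0.04 3.08] rotvec [-0.03  0.01 -0.07]
```

View pics/g3.png

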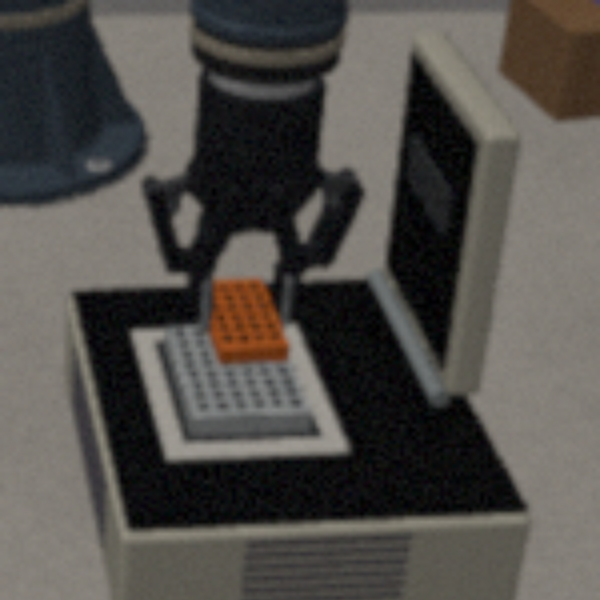

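The plate hangs square over the block at (250,320). I'll lower it gently.

Call:
step_arm(
  series=[0,0,1.5,0,0,0,255,0,0,1,0,0,0,255,0,0,0.2,0,0,0,255,0,0,0.2,0,0,0,255,0,0,0,0,0,0,255],
)

```text
time: 9.05
ee_pos: [0.5458, 0.1417, 0.1008]
eef_rot: [-3.141, -0.001, -3.08]
wrist_force: [-0.1, -1.6, -1.3]
finger_gap: 0.504
grasp_force: 41.8
```

Call:
step_arm(
  series=[0,0,0.1,0,0,0,255,0,0,0.1,0,0,0,255,0,0,0,0,0,0,255],
)

```text
time: 9.43
ee_pos: [0.5457, 0.1417, 0.0988]
eef_rot: [-3.141, -0.001, -3.08]
wrist_force: [0.8, -0.1, -1.4]
finger_gap: 0.499
grasp_force: 41.8
```

Call:
step_arm(
  series=[0,0,0.1,0,0,0,255,0,0,0.1,0,0,0,255,0,0,0,0,0,0,255],
)

```text
time: 9.8
ee_pos: [0.5458, 0.1417, 0.0986]
eef_rot: [-3.141, 0.001, -3.079]
wrist_force: [-12.6, -3.7, 28.3]
finger_gap: 0.499
grasp_force: 45.0
```

Contact at TCP z≈0.0987 puts the block top at about 0.098. The gap is then about 20 mm, so two spacers.

Call:
step_arm(
  series=[0,0,-0.15,0,0,0,255,0,0,0,0,0,0,80,0,0,0,0,0,0,0,0,0,0,0,0,0,0,0,0,0,0,0,0,0,0,0,-4,0,0,0,0,0,0,-5,0,0,0,0],
)

```text
time: 10.68
ee_pos: [0.545, 0.1416, 0.1885]
eef_rot: [-3.14, -0.003, -3.08]
wrist_force: [1.4, 0.6, -0.1]
finger_gap: 1.0
grasp_force: 0.0
```

```bash
python3 go.py .605 -.104 .19 162.3
```

```text
t 10.675 pos [0.545  0.1416 0.1885] rpy [-179.93   -0.18 -176.44] F [ 1.4  0.6 -0.1] gap 1.0 gf 0.0
d tool cm [ -4.46 -24.88  -0.13] in target axes [-13.18 -21.57  -0.15] rotvec [-0.1  -0.16 21.26]
```

Call:
step_arm(
  series=[-0.7,-4.1,0,0,0,0,0,-0.7,-4.1,0,0,0,0,0,-0.8,-4.2,0,0,0,0,0,-0.8,-4.2,0,0,0,0,0,-0.7,-4.2,0,0,0,0,0,-0.7,-4.1,0,0,0,7,0,0,0,3,0,0,7,0,0,0,3,0,0,7.3,0,0,0,0,0,0,0,0],
)

```text
time: 11.8
ee_pos: [0.6036, -0.1039, 0.1265]
eef_rot: [-3.14, -0.005, 2.832]
wrist_force: [0.2, -0.4, 0.2]
finger_gap: 1.003
grasp_force: 0.0
```

```bash
python3 go.py .605 -.104 0.002 162.3
python3 - <<'E'
from h import *
a=camera("top");cv2.imwrite("pics/p1.png",a[:,:,::-1])
for z in(.012,.11):
  for r in rects("top",a,z):print(z,np.round(r,3))
E
```

```text
t 11.8 pos [ 0.6036 -0.1039  0.1265] rpy [-179.91   -0.26  162.28] F [ 0.2 -0.4  0.2] gap 1.003 gf 0.0
d tool cm [-0.19  0.05 12.44] in target axes [-0.13  0.03 12.45] rotvec [-0.09 -0.26 -0.01]
0.012 [  0.518  -0.273  79.39   42.016 -25.928]
0.012 [ 0.557  0.158 88.868 44.765  3.924]
0.11 [  0.511  -0.256  73.3    38.792 -25.928]
0.11 [ 0.547  0.141 82.051 41.331  3.924]
```

The first spacer is at (0.547, 0.141) with yaw about 3.9°, so it is centred and square. Next, the second one.

Call:
step_arm(
  series=[-0.1,0,4,-0.1,-0.3,0,0,0,0,4,0,0,0,0,0,0,2.4,0,0,0,0,0,0,1.3,0,0,0,0,0,0,0.7,0,0,0,0,0,0,0,0,0,0,255,0,0,0,0,0,0,255,0,0,0,0,0,0,255,0,0,0,0,0,0,255,0,0,0,0,0,0,255],
)

```text
time: 13.1
ee_pos: [0.607, -0.1045, 0.0055]
eef_rot: [3.141, 0.006, 2.832]
wrist_force: [-1.6, 0.4, 7.0]
finger_gap: 0.497
grasp_force: 39.8
```

Call:
step_arm(
  series=[0,0,-2,0,0,0,255,0,0,-4,0,0,0,255,0,0,-5,0,0,0,255,0,0,-6,0,0,0,255,0,0,-1,0,0,-7,255,0,0,0,0,0,-7,255,0,0,0,0,0,-7.3,255,0,0,0,0,0,0,255],
)

```text
time: 14.1
ee_pos: [0.6055, -0.1044, 0.1847]
eef_rot: [-3.14, 0.005, -3.08]
wrist_force: [0.3, -0.2, -2.1]
finger_gap: 0.498
grasp_force: 41.4
```

```bash
python3 go.py .546 .1415 0.17 183.5
```

```text
t 14.1 pos [ 0.6055 -0.1044  0.1847] rpy [-179.94    0.28 -176.48] F [ 0.3 -0.2 -2.1] gap 0.498 gf 41.4
d tool cm [ 4.44 24.91  1.42] in target axes [ 4.44 24.9   1.47] rotvec [-0.06  0.28  0.02]
```

Call:
step_arm(
  series=[0.7,4.1,0,0,0.3,0,255,0.7,4.1,0,0,0,0,255,0.7,4.2,0,0,0,0,255,0.8,4.2,0,0,0,0,255,0.7,4.2,0,0,0,0,255,0.7,4.1,0,0,0,0,255,0,0,2,0,0,0,255,0,0,2,0,0,0,255,0,0,0,0,0,0,255,0,0,0,0,0,0,255],
)

```text
time: 15.35
ee_pos: [0.5475, 0.1415, 0.145]
eef_rot: [-3.141, 0.0, -3.081]
wrist_force: [0.1, 1.2, 0.4]
finger_gap: 0.494
grasp_force: 41.4
```

```bash
python3 go.py .546 .1415 0.118 183.5
python3 - <<'E'
from h import *
a=camera("scene")
x=cv2.resize(a[110:270,270:420],(600,640));cv2.imwrite("pics/g4.png",x[:600,:,::-1])
E
```

```text
t 15.35 pos [0.5475 0.1415 0.145 ] rpy [-1.7995e+02  1.0000e-02 -1.7653e+02] F [0.1 1.2 0.4] gap 0.494 gf 41.4
d tool cm [0.15 0.02 2.7 ] in target axes [0.15 0.01 2.7 ] rotvec [-0.05  0.01 -0.03]
```

View pics/g4.png

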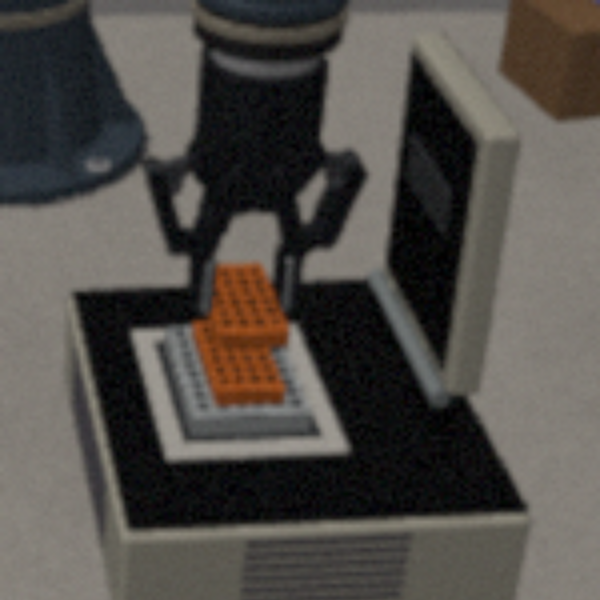

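The second plate at (250,305) is square above the first at (240,360). I'll lower it until it touches.

Call:
step_arm(
  series=[0.1,0,1.5,0,0,0,255,0,0,1,0,0,0,255,0,0,0.2,0,0,0,255,0,0,0.1,0,0,0,255,0,0,0,0,0,0,255],
)

```text
time: 16.02
ee_pos: [0.5463, 0.1414, 0.1163]
eef_rot: [-3.141, -0.0, -3.08]
wrist_force: [0.5, -0.1, -0.4]
finger_gap: 0.495
grasp_force: 41.4
```

Call:
step_arm(
  series=[0,0,0.1,0,0,0,255,0,0,0.1,0,0,0,255,0,0,0,0,0,0,255],
)

```text
time: 16.4
ee_pos: [0.5464, 0.1414, 0.115]
eef_rot: [-3.141, 0.0, -3.08]
wrist_force: [-4.5, -0.7, 11.8]
finger_gap: 0.495
grasp_force: 42.6
```

Call:
step_arm(
  series=[0,0,-0.05,0,0,0,255,0,0,0,0,0,0,80,0,0,0,0,0,0,0,0,0,0,0,0,0,0,0,0,-3,0,0,0,0,0,0,-5,0,0,0,0,0,0,-5,0,0,0,255,0,0,-5,0,0,0,255,0,0,-5,0,0,0,255,0,0,-3,0,0,0,255],
)

```text
time: 17.65
ee_pos: [0.5464, 0.1417, 0.377]
eef_rot: [-3.141, 0.002, -3.08]
wrist_force: [-0.3, 0.2, -0.6]
finger_gap: 0.147
grasp_force: 0.0
```

```bash
python3 go.py .535 .335 .37 183.5
python3 - <<'E'
from h import *
a=camera("top")
for z in(.0,.1215):
  for r in rects("top",a,z):print(z,np.round(r,3))
b=camera("scene")
x=np.hstack([cv2.resize(b[150:250,280:400],(480,400)),cv2.resize(a[150:220,110:230],(320,186)).copy().repeat(1,0) if 0 else cv2.resize(a[140:230,120:192],(320,400))]);cv2.imwrite("pics/g5.png",x[:,:,::-1])
E
```

```text
t 17.65 pos [0.5464 0.1417 0.377 ] rpy [-1.7997e+02  1.0000e-01 -1.7644e+02] F [-0.3  0.2 -0.6] gap 0.147 gf 0.0
d tool cm [-0.06 19.37  0.69] in target axes [-0.04 19.37  0.7 ] rotvec [-0.03  0.1   0.06]
0.0 [  0.518  -0.275  80.812  41.706 -24.686]
0.0 [ 0.556  0.161 92.21  47.908  3.812]
0.1215 [  0.51   -0.255  73.198  37.776 -24.687]
0.1215 [ 0.545  0.14  83.521 43.394  3.812]
```

View pics/g5.png

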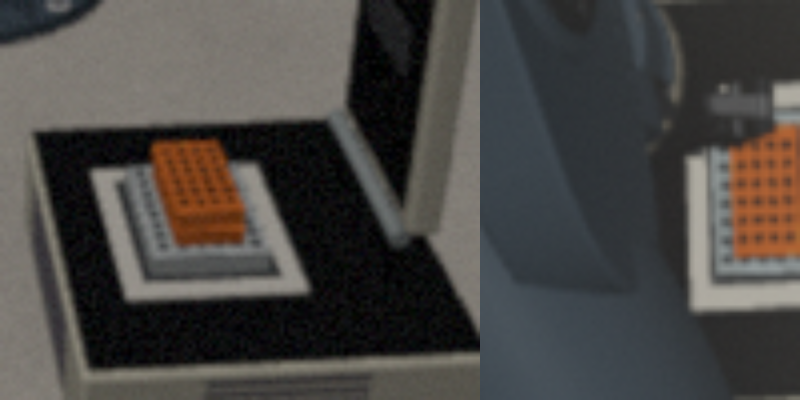

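Both plates are stacked flush on the block (scene crop, (200,190)). I'll take the shut fingers over and behind the lid.

Call:
step_arm(
  series=[0,3.9,0,0,0,0,255,0,3.9,0,0,0,0,255,0,3.9,0,0,0,0,255,0,3.9,0,0,0,0,255,0,3.8,0,0,0,0,255,0,0,0,0,0,0,255],
)

```text
time: 18.5
ee_pos: [0.5338, 0.3376, 0.3723]
eef_rot: [-3.14, -0.003, -3.077]
wrist_force: [0.1, 0.2, -0.2]
finger_gap: 0.0
grasp_force: 0.0
```

```bash
python3 go.py .535 .335 .24 183.5
python3 - <<'E'
from h import *
b=camera("scene");print(sense()["qpos"].round(2))
cv2.imwrite("pics/g6.png",cv2.resize(b[0:260,230:490],(600,600))[:,:,::-1])
E
```

```text
t 18.5 pos [0.5338 0.3376 0.3723] rpy [-1.7989e+02 -1.7000e-01 -1.7628e+02] F [ 0.1  0.2 -0.2] gap 0.0 gf 0.0
d tool cm [-0.14 -0.25 13.23] in target axes [-0.1  -0.27 13.23] rotvec [-0.11 -0.17  0.22]
[ 0.56  0.62  0.94  1.9  -0.    0.5 ]
```

View pics/g6.png

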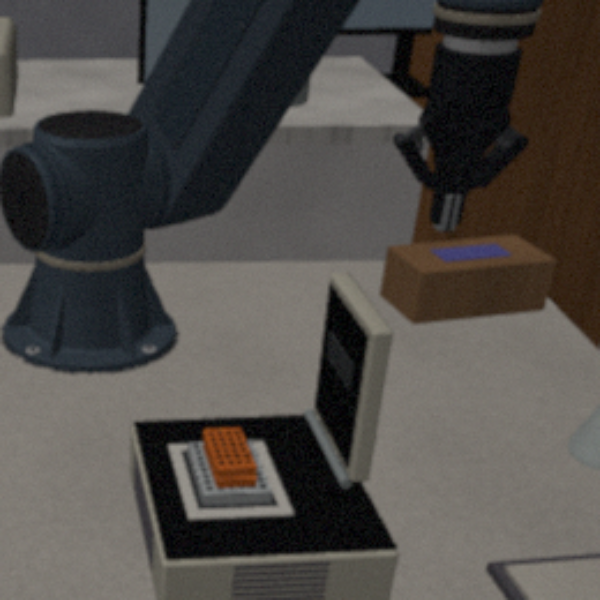

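The tips at (450,215) are clear behind the lid. I'll turn the gripper 90° so the knuckles run along the hinge, then descend behind the lid.

Call:
step_arm(
  series=[0,0,0,0,0,10,255,0,0,0,0,0,10,255,0,0,0,0,0,10,255,0,0,0,0,0,10,255,0,0,0,0,0,10,255,0,0,0,0,0,10,255,0,0,0,0,0,10,255,0,0,0,0,0,10,255,0,0,0,0,0,10,255,0,0,0,0,0,0,255],
)

```text
time: 19.8
ee_pos: [0.5345, 0.3343, 0.3744]
eef_rot: [-3.141, 0.001, 1.633]
wrist_force: [0.4, 0.5, -0.8]
finger_gap: -0.001
grasp_force: 0.0
```

Call:
step_arm(
  series=[0,0,4,0,0,0,255,0,0,4,0,0,0,255,0,0,3.6,0,0,0,255,0,0,0,0,0,0,255],
)

```text
time: 20.3
ee_pos: [0.533, 0.3338, 0.258]
eef_rot: [-3.137, 0.003, 1.636]
wrist_force: [-0.1, -0.0, 0.3]
finger_gap: 0.0
grasp_force: 0.0
```

```bash
python3 go.py .5415 .288 .256 93.5
```

```text
t 20.3 pos [0.533  0.3338 0.258 ] rpy [-179.72    0.19   93.74] F [-0.1 -0.   0.3] gap 0.0 gf 0.0
d tool cm [-4.63  0.55  0.21] in target axes [-4.63  0.56  0.2 ] rotvec [-0.28  0.19  0.24]
```

Call:
step_arm(
  series=[-2.5,0,0,0,0,0,255,-1.5,0,0,0,0,0,255,-0.8,0,0,0,0,0,255,-0.8,0,0,0,0,0,255,-0.9,0,0,0,0,0,255,-0.9,0,0,0,0,0,255,-0.9,0,0,0,0,0,255,0,0,0,0,0,0,255],
)

```text
time: 21.3
ee_pos: [0.5396, 0.2517, 0.2602]
eef_rot: [-3.141, 0.001, 1.632]
wrist_force: [-0.8, 0.4, -0.1]
finger_gap: 0.001
grasp_force: 0.1
```

Call:
step_arm(
  series=[-1.2,0,0.2,0,0,0,255,-1.2,0,0.3,0,0,0,255,-1.1,0,0.5,0,0,0,255,-1.1,0,0.5,0,0,0,255,-1.1,0,0.5,0,0,0,255,-1.0,0,0.6,0,0,0,255,0,0,0,0,0,0,255],
)

```text
time: 22.18
ee_pos: [0.5435, 0.1847, 0.2337]
eef_rot: [-3.14, 0.001, 1.632]
wrist_force: [-1.6, 1.1, 0.3]
finger_gap: -0.004
grasp_force: 0.4
```

Run:
```python
from h import *
b=camera("scene");s=sense();print(s["wrist_force"].round(2),s["ee_pos"].round(4))
# lid presence: predicted pixel of lid outer-face free-corner (x side +75mm) for angles, local brightness
c,sn=np.cos(np.radians(3.5)),np.sin(np.radians(3.5))
def W(x,o,z):return np.array([.5393+c*x+sn*o,.2513+sn*x-c*o,.118+z])
g=cv2.cvtColor(b,cv2.COLOR_RGB2GRAY)
for t in range(10,100,10):
    a=np.radians(t);v=[]
    for r in(.06,.1,.14,.17):
        p=proj("scene",W(.0755,r*np.cos(a)-.015*np.sin(a),r*np.sin(a)+.015*np.cos(a)));u=p.round().astype(int);v.append(int(g[u[1]-1:u[1]+2,u[0]-1:u[0]+2].mean()))
    print(t,v)
```

```text
[-0.82  0.15  0.92] [0.5435 0.1852 0.2341]
10 [13, 119, 71, 114]
20 [8, 64, 70, 77]
30 [9, 8, 7, 123]
40 [66, 25, 122, 120]
50 [84, 85, 87, 82]
60 [79, 47, 95, 121]
70 [105, 122, 124, 122]
80 [125, 123, 121, 120]
90 [124, 122, 122, 121]
```

The edge brightness fits the lid at about 48°, against the fingertips. Continuing down.

Call:
step_arm(
  series=[-0.9,0,0.8,0,0,0,255,-0.9,0,0.8,0,0,0,255,-0.9,0,0.9,0,0,0,255,-0.7,0,1.0,0,0,0,255,-0.7,0,1.0,0,0,0,255,-0.6,0,1.0,0,0,0,255,-0.4,0,1.0,0,0,0,255,-0.4,0,0.9,0,0,0,255,0,0,0,0,0,0,255],
)

```text
time: 23.35
ee_pos: [0.5467, 0.1303, 0.1596]
eef_rot: [-3.14, 0.001, 1.633]
wrist_force: [-0.8, 0.5, 2.8]
finger_gap: -0.001
grasp_force: 1.1
```

Call:
step_arm(
  series=[0,0,0.4,0,0,0,255,0,0,0.3,0,0,0,255,0,0,0.1,0,0,0,255,0,0,0,0,0,0,255],
)

```text
time: 23.85
ee_pos: [0.5471, 0.1306, 0.1523]
eef_rot: [-3.141, 0.001, 1.633]
wrist_force: [0.6, -2.0, 3.0]
finger_gap: 0.001
grasp_force: 1.3
```

Call:
step_arm(
  series=[0,0,0.1,0,0,0,255,0,0,0.1,0,0,0,255,0,0,0,0,0,0,255],
)

```text
time: 24.22
ee_pos: [0.547, 0.1306, 0.1502]
eef_rot: [-3.141, 0.001, 1.633]
wrist_force: [0.2, -1.3, 2.7]
finger_gap: 0.002
grasp_force: 1.4
```

Call:
step_arm(
  series=[0,0,0.1,0,0,0,255,0,0,0.1,0,0,0,255,0,0,0,0,0,0,255],
)

```text
time: 24.6
ee_pos: [0.547, 0.1305, 0.1485]
eef_rot: [-3.141, 0.001, 1.633]
wrist_force: [-1.1, -3.5, 6.8]
finger_gap: 0.003
grasp_force: 3.5
```

Contact at z≈0.1487 means a lid angle of about 0.037 rad, so the pad is on the stack and not on the stop (which would be at 0.144). Pressing firmly now.

Call:
step_arm(
  series=[0,0,0.05,0,0,0,255,0,0,0.04,0,0,0,255,0,0,0,0,0,0,255,0,0,0,0,0,0,255],
)

```text
time: 25.1
ee_pos: [0.5471, 0.1305, 0.1483]
eef_rot: [3.141, 0.001, 1.633]
wrist_force: [-3.9, -3.4, 18.2]
finger_gap: 0.003
grasp_force: 8.7
```

Call:
step_arm(
  series=[0,0,0,0,0,0,255,0,0,0,0,0,0,255,0,0,0,0,0,0,255,0,0,0,0,0,0,255,0,0,0,0,0,0,255,0,0,0,0,0,0,255,0,0,0,0,0,0,255,0,0,0,0,0,0,255],
)

```text
time: 26.1
ee_pos: [0.5471, 0.1305, 0.1483]
eef_rot: [3.141, 0.001, 1.633]
wrist_force: [-5.5, -3.7, 17.9]
finger_gap: -0.003
grasp_force: 8.7
```

Run:
```python
from h import *
s=sense();print(s["wrist_force"].round(1),s["ee_pos"].round(4))
if s["wrist_force"][2]>12: print(sign_off())
```

```text
[-5.5 -3.7 17.9] [0.5471 0.1305 0.1483]
the job is handed in; nothing more can be done
None
```

Job handed in at about 26 s: two spacers are stacked centred on the block, the lid is nearly level (about 0.04 rad, from fingertip height) and the gripper is still pressing it with about 18 N; the spare spacer stayed on the bench, and no move went near the bottle, rack or tip box.

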